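Tilt a drilling template out of its hooded bin

TASK

Take the plywood drilling template out of its deep, half-covered bin and put it on the rubber mat: lift the edge with the grip block so that the plate tilts, and draw its other end out from under the hood. Then lay it flat on the mat, grip block up and no part of the plate hanging over the mat's edge, lowering it until it rests there before you let go. Leave the tape roll, the sanding block and the small box where they are.

Things in the scene. Friction and masses are not known exactly. Their poses are not given: they have to be found in the camera images.
- bin: Open plywood bin fixed to the bench, 217 x 132 mm outside, walls 6 mm. Origin: centre of its underside; z up, x away from the robot (turned up to 0.35 rad). Inside 205 mm (x) by 120 mm (y), floor 6 mm and wall tops 86 mm above the bench. A 6 mm hood board on top covers its -x end (nearest the robot), from the inner wall at x = -102.5 to x = -47.5 mm.
- template: Light plywood plate 170 (x) x 96 (y) x 8 mm, about 0.16 kg, six steel bushings and a dark grip block on top. Origin: centre of its underside, z up. Lies flat and loose on the bin's floor, x parallel to the bin's within 0.04 rad, its -x end under the hood 5 to 15 mm from the bin's wall. To come out it must be tilted 25 to 45 degrees, +x end up, and drawn out along its own +x.
- grip (a point): Where to grip: inside the grip block, 55 mm above the plate's underside, at x = 55 mm, y = 0 of the plate. The block is 12 mm thick (x), 50 mm wide (y) and stands 65 mm above the plate's top face. Axes as the plate. At least 42 mm are free between the block and the bin's far wall.
- tail (a point): Middle of the lower edge of the plate's -x end (the end under the hood), at x = -85 mm, y = 0, z = 0 of the plate.
- corner_a (a point): Corner of the plate's underside at x = -85, y = -48 mm.
- corner_b (a point): Corner of the plate's underside at x = -85, y = +48 mm.
- corner_c (a point): Corner of the plate's underside at x = +85, y = +48 mm.
- corner_d (a point): Corner of the plate's underside at x = +85, y = -48 mm.
- mat: Flat dark rubber mat fixed on the bench, 260 (its x) x 200 (its y) x 4 mm thick. Origin: centre of its underside, on the bench top. z up. The bin and the mat stand left and right in front of the robot, either way round.
- tape_roll: Roll of masking tape lying flat, 104 mm across, 25 mm high, loose. Bystander. Origin: centre of its underside.
- sander: Brown sanding block, 62 x 100 x 32 mm, loose. Bystander. Origin: centre of its underside.
- gift_box: Small dark red box, 52 x 50 x 44 mm, loose. Bystander. Origin: centre of its underside.

How it is judged:
By the outcome, as a careful person would: the job done as asked, in the order asked, and still so for the second after the job is handed in, with the robot touching nothing.
It also fails if it takes over 42 s, if anything falls off the work surface, if the arm or the gripper's body presses on something with over 40 N, if the wrist force passes 120 N, or if a joint passes its speed limit or range.

ROBOT

A 7-joint arm with a two-finger parallel gripper is mounted at the origin on a cart in front of the work surface, level with it; the furniture and walls round the work are solid. World frame = base frame: x ahead of the robot, y to its left, z up, the work surface at z = 0. Lengths are in m, angles in rad, forces in N, time in s.
With the tool pointing down it reaches from about 0.4 to 0.875 m from the base axis. Payload 19.3 kg.
Tool frame: the origin (TCP) lies at the very end of the fingers, on their centre line; the grasp point (between the pads) lies 19 mm behind it; z points along the fingers, y is the line along which they close (so a half turn about z gives the same grasp; the last joint's range is limited). The gripper opens to 85 mm and grips with 20 to 120 N. Pads are 22 mm wide; open, the fingers measure 114 mm over their backs; the gripper's body (76 mm by 85 mm) begins 54 mm behind the grasp point. The pads swing forward as they close: fully open they stand 13 mm farther back than shut.
Start: joints at [1.203, 0.521, -0.036, 1.599, 0.021, 1.021, -0.113], TCP at [0.183, -0.597, 0.231] pointing down, gripper open.
Joint ranges: [-2.91, 2.91], [-0.3, 2.13], [-1.5, 1.42], [0.17, 2.43], [-1.26, 4.41], [0.16, 1.93], [-2.52, 2.52]. Speed limits (rad/s): [1.89, 1.89, 2.39, 2.39, 3.01, 3.01, 3.01].

INTERFACE

Orientations are given as [roll, pitch, yaw] about the fixed x, y, z axes, in that order (R = Rz(yaw) Ry(pitch) Rx(roll)).
In Python, from workcell import bot gives the robot as it stands.
- The arm moves only by the shell command python3 -m crank 'ROWS' [FORCE]. ROWS is a JSON object of lists of equal length, an entry for each row: "travel": the shift along the world's x, y, z in cm, a list of three; "turn": the turn, a rotation vector about the world's x, y, z in degrees, a list of three; "gripper": the closure, from 0 (fully open) to 1 (shut). A call has exactly 5 rows; each row is the pose to reach, as a shift and turn from the pose commanded when the call began; what a row does not reach only later rows make up. A row lasts 1/10 s, in which the tool goes at most 50 mm and 8.59 degrees, less where a joint would pass 70% of its speed; a pose out of reach is approached as far as the arm can. A call with a gripper value outside its range is refused whole. The fingers move at their own pace and stop on an object; FORCE is the grip in N (left out, the last holds). Time passes only in rows, so rows that repeat a pose let the fingers close, or fill a call up. It gives the time, the measured TCP pose, the force, the opening and the grip force at its end, in the units of the state.
- bot.observe(): the state, without advancing time (a new reading comes with each control period).
- bot.grab_frame(name): name is "side" or "top"; returns a dict with "pixels" (400x640x3 uint8, red, green, blue), "fx", "fy", "cx", "cy" (pixels), "extrinsics" (4x4, takes a point from world to camera coordinates). Camera axes: x right, y down, z forward; pixel columns grow to the right and rows downward; lengths in m; the calibration is good to about 2 mm. A picture is of the moment at which its call begins. There is no depth.
- bot.job_done(): hands the job in; it is judged then, once.
The state is a dict: "clock": time; "qpos": joint angles; "qd": joint speeds; "joint_efforts": joint torques, N m; "position": TCP position; "tool_rot": TCP orientation; "force": force on the tool from outside, world axes, zero at the start; "moment": the same for the moment, N m; "grip_width": finger opening in m; "finger_force": force on a finger pad.
Only numpy, scipy, OpenCV 4.12 (cv2) and the standard library are available. Lean on these libraries where they do the work, as an engineer would, in place of code of your own. Each camera call takes 0.05 s, during which the arm holds its last target. There are 200 camera calls.

## Working session

There is one attempt and no reset: what is moved stays moved. The work goes in short steps, Python scripts to look and compute and a shell command to move; the robot and the scene stay as the last step left them, time stands still between calls to the robot, and variables do not carry over. Pictures are saved under pics/ and viewed, at most 10 in all, crops included, and the job is handed in when it is done.

```bash
ls; mkdir -p pics; python3 - <<'E'
from workcell import bot
import cv2,numpy as np
s=bot.observe(); print(s)
for n in("side","top"):
    f=bot.grab_frame(n); cv2.imwrite(f"pics/{n}0.png",f["pixels"][:,:,::-1]); print(n,f["fx"],f["fy"],f["cx"],f["cy"]); print(np.round(f["extrinsics"],4))
    np.savez(f"{n}0.npz",**f)
E
```

```text
pics
{'clock': 0.0, 'qpos': array([ 1.2027808 ,  0.52202853, -0.03632528,  1.59999076,  0.02121957,
        1.02109289, -0.11282767]), 'qd': array([ 0.00015712,  0.0007948 , -0.00103702, -0.0004683 , -0.0016744 ,
       -0.0001587 ,  0.0001215 ]), 'joint_efforts': array([ 1.08630851e-03, -9.27076721e+01,  1.98008515e+00, -3.69918001e+01,
        1.77469582e-02,  8.45002098e-03, -8.44986289e-05]), 'position': array([ 0.1832575 , -0.59718481,  0.23072289]), 'tool_rot': array([-3.14046293e+00,  9.81307708e-05,  2.97786014e-01]), 'force': array([0.37656474, 0.03247127, 0.59884776]), 'moment': array([ 0.06821714, -0.01123346,  0.00936293]), 'finger_force': 0.0, 'grip_width': 0.08553750913912829}
side 424.7032044323748 424.7032044323748 318.72936636242076 199.8603410542928
[[-0.9896 -0.1433  0.0144  0.5462]
 [-0.085   0.5003 -0.8617  0.1266]
 [ 0.1163 -0.8539 -0.5072  1.2797]
 [ 0.      0.      0.      1.    ]]
top 469.84873347651643 469.84873347651643 323.51261931248166 195.28511866920894
[[ 0.0221 -0.9996  0.015  -0.0164]
 [-0.9948 -0.0235 -0.0991  0.5773]
 [ 0.0994 -0.0128 -0.995   1.3909]
 [ 0.      0.      0.      1.    ]]
```

View pics/top0.png

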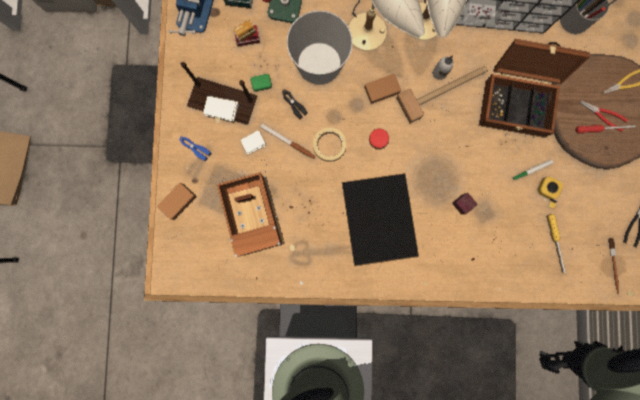

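View pics/side0.png

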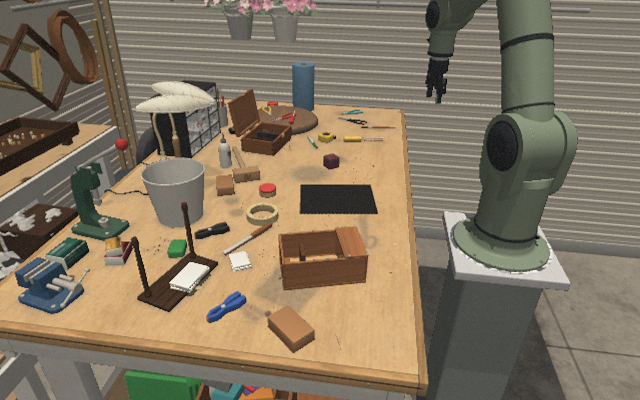

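The top view shows the bin at about (248,213), with its hood toward the robot, the mat at (380,219), the sander at (177,200), the tape at (330,144) and the red box at (465,203). The side view shows the bin at (322,257) and the mat at (338,198). I'll zoom in on the bin and measure the mat.

```bash
cat > h.py <<'E'
import numpy as np,cv2
def ray(f,u,v,z):
    E=f["extrinsics"];R,t=E[:3,:3],E[:3,3]
    d=R.T@np.array([(u-f["cx"])/f["fx"],(v-f["cy"])/f["fy"],1]);c=-R.T@t
    return c+d*(z-c[2])/d[2]
def proj(f,p):
    E=f["extrinsics"];q=E[:3,:3]@np.asarray(p,float)+E[:3,3]
    return np.array([f["fx"]*q[0]/q[2]+f["cx"],f["fy"]*q[1]/q[2]+f["cy"]])
E
python3 - <<'E'
from h import *
t=np.load("top0.npz");s=np.load("side0.npz")
# mat
for f,n in((t,"top"),(s,"side")):
    p=f["pixels"].astype(int); m=(p.max(2)<45).astype(np.uint8)
    seed=(219,380) if n=="top" else (198,338)
    k,l=cv2.connectedComponents(cv2.morphologyEx(m,cv2.MORPH_OPEN,np.ones((3,3)))); c,_=cv2.findContours((l==l[seed]).astype(np.uint8),0,2)
    c=max(c,key=cv2.contourArea); w=np.array([ray(f,u,v,.004)[:2] for u,v in c[:,0]],np.float32)
    print(n,cv2.minAreaRect(w),np.round(cv2.boxPoints(cv2.minAreaRect(w)),3).tolist())
a=t["pixels"][165:260,210:290,::-1]; b=s["pixels"][220:295,270:375,::-1]
a=cv2.resize(a,None,fx=6,fy=6,interpolation=2); b=cv2.resize(b,None,fx=6,fy=6,interpolation=2)
cv2.imwrite("pics/a.png",a);cv2.imwrite("pics/b.png",b)
E
```

```text
top ((0.5120676755905151, -0.17674699425697327), (0.24985454976558685, 0.19178947806358337), 9.532477378845215) [[0.37299999594688416, -0.10300000011920929], [0.4050000011920929, -0.2919999957084656], [0.6510000228881836, -0.25099998712539673], [0.6190000176429749, -0.061000000685453415]]
side ((-0.15198040008544922, -3.4511942863464355), (11.306763648986816, 7.562427520751953), 17.104406356811523) [[-6.666999816894531, -1.5], [-4.442999839782715, -8.727999687194824], [6.36299991607666, -5.4019999504089355], [4.138999938964844, 1.8259999752044678]]
```

View pics/a.png

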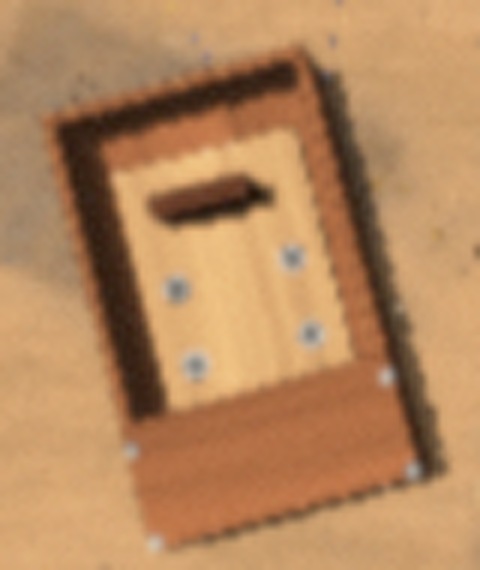

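View pics/b.png

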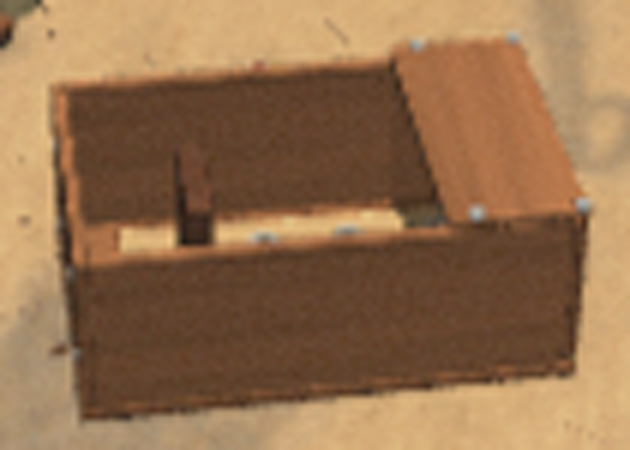

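The crops show the plate's far edge running (112,172) to (295,128) in the top crop. The block's top face is near (200,195), and four bushings are visible at (176,289), (292,257), (195,366) and (311,334). The hood is at the lower end, so the bin's x axis has a yaw of about +14°.

```bash
python3 - <<'E'
from h import *
t=np.load("top0.npz");s=np.load("side0.npz")
A=lambda x,y:((x+.5)/6-.5+210,(y+.5)/6-.5+165)
B=lambda x,y:((x+.5)/6-.5+270,(y+.5)/6-.5+220)
W=lambda p,z:ray(t,*A(*p),z)[:2]*1000
S=lambda p,z:ray(s,*B(*p),z)[:2]*1000
r=lambda a:np.round(a,1).tolist()
fl,fr=W((48,120),.086),W((302,45),.086); nl,nr=W((152,548),.092),W((425,470),.092)
print("bin rim far",r(fl),r(fr),np.linalg.norm(fl-fr),"near hood",r(nl),r(nr)); d=fl-fr; print("yaw far",np.degrees(np.arctan2(-d[0],d[1])), "side", [np.degrees(np.arctan2(*(a-b)[::-1])) for a,b in((fl,nl),(fr,nr))], [np.linalg.norm(a-b) for a,b in((fl,nl),(fr,nr))], "ctr",r((fl+fr+nl+nr)/4))
print("side view bin far rim L/R",r(S((78,265),.086)),r(S((52,88),.086)),"hood",r(S((585,212),.092)),r(S((520,38),.092)))
b=[W(p,.014) for p in((176,289),(292,257),(195,366),(311,334))]
for x in b: print("bush",r(x))
d=b[0]+b[1]-b[2]-b[3]; print("plate yaw from x",np.degrees(np.arctan2(d[1],d[0]))); d=b[0]-b[1]+b[2]-b[3]; print("from y",np.degrees(np.arctan2(-d[0],d[1])),"ctr",r(sum(b)/4), np.linalg.norm(b[0]-b[1]),np.linalg.norm(b[0]-b[2]))
print("plate far corners",r(W((112,172),.014)),r(W((295,128),.014)))
# block mask: dark reddish, top
p=t["pixels"].astype(int)[165:260,210:290]
print("block R chan top");print(p[26:40,22:48,0])
p=s["pixels"].astype(int)[220:295,270:375]
print("side R");print(p[22:42,26:40,0])
f=s;p=f["pixels"].astype(int); m=(p.max(2)<60).astype(np.uint8); m[:,:295]=0;m[:,385:]=0;m[:180]=0;m[216:]=0
c,_=cv2.findContours(m,0,2);c=max(c,key=cv2.contourArea);w=np.array([ray(f,u,v,.004)[:2] for u,v in c[:,0]],np.float32);print(cv2.minAreaRect(w))
E
```

```text
bin rim far [595.7, 305.0] [635.3, 184.0] 127.31544942631787 near hood [392.2, 245.5] [431.8, 117.6]
yaw far 18.085123875061047 side [np.float64(16.276764225271094), np.float64(18.065113377092633)] [np.float64(212.05300036676343), np.float64(214.03184449608676)] ctr [513.7, 213.0]
side view bin far rim L/R [597.9, 309.7] [636.5, 189.1] hood [394.6, 248.8] [430.3, 123.0]
bush [519.7, 252.1]
bush [537.3, 194.1]
bush [481.1, 241.0]
bush [498.6, 183.2]
plate yaw from x 15.927753260676862
from y 16.836713083492384 ctr [509.2, 217.6] 60.546249833195475 40.20040767303922
plate far corners [578.4, 286.8] [603.1, 195.0]
block R chan top
[[178 177 173 181 199 203 200 209 224 232 233 235 237 237 230 224 227 230
  231 228 228 226 226 225 227 226]
 [188 193 188 201 217 227 228 229 233 237 238 238 236 237 231 224 224 225
  224 225 226 227 227 227 228 227]
 [205 215 220 224 227 230 232 235 234 236 235 236 236 232 221 207 201 201
  194 208 220 225 226 225 227 229]
 [218 220 225 228 228 228 230 233 233 231 227 223 221 207 174 161 150 140
  133 153 191 212 223 222 225 229]
 [220 219 222 226 226 222 22
[... 1657 characters left out ...]
7]
 [100  94 101  71  57 110 110 109 117  92  90  98  97  97]
 [ 94  96  96  71  46 109 117 117 116  84  93  93  99  96]
 [ 99 101 100  70  44 105 117 115 120  92  94  96  93  93]
 [ 93  91  99  70  46  78  85  86  83  88 112 109 118 121]
 [105 115 126  85  54  58  62  62  58  97 150 132 136 163]
 [153 161 167 109  53  62  67  68  62 114 186 193 190 199]
 [202 203 209 127  56  60  66  63  63 126 213 224 221 223]
 [217 220 229 140  53  59  63  60  58 124 218 228 225 222]
 [224 223 228 135  50  51  56  54  70 124 187 201 192 193]
 [208 204 205 167 165 152 151 151 150 157 177 180 171 170]]
((0.5119951963424683, -0.17046192288398743), (0.2535557448863983, 0.19380074739456177), 9.764019966125488)
```

```bash
python3 - <<'E'
from h import *
t=np.load("top0.npz");s=np.load("side0.npz")
r=lambda a:np.round(np.array(a)*1000,1).tolist()
print("block top ctr: top",r(ray(t,242.7,196.8,.079)),"side",r(ray(s,302,249.2,.079)))
for q in((24.7+210,31.6+165),(24.7+210,35+165),(40.7+210,28.7+165),(40.7+210,32+165)): print(r(ray(t,*q,.079)))
y=np.radians(16.4);R=np.array([[np.cos(y),-np.sin(y)],[np.sin(y),np.cos(y)]])
print("grip from edge mid",[590.8,240.9]+R@[-30,0], "bushings ctr in plate wrt edge",R.T@(np.array([509.2,217.6])-[590.8,240.9])+[85,0])
print("bin ctr from far",np.array([(595.7+635.3)/2,(305+184)/2])-R@[108.5,0],"side",np.array([(597.9+636.5)/2,(309.7+189.1)/2])-R@[108.5,0])
# bystanders quickly
E
```

```text
block top ctr: top [562.6, 232.2, 79.0] side [563.0, 235.1, 79.0]
[562.6, 255.4, 79.0]
[552.7, 255.0, 79.0]
[572.2, 209.3, 79.0]
[562.5, 209.0, 79.0]
grip from edge mid [562.02058076 232.42975629] bushings ctr in plate wrt edge [0.14142373 0.68704727]
bin ctr from far [511.41443376 213.86595193] side [513.11443376 218.76595193]
```

Both cameras agree on the block: grip at about (562.7, 233.5) mm with plate yaw about 16.4°. The mat centre is (512, -174) mm, yaw 9.6°. Now I'll move over the bin with the tool's y axis along the plate's x axis.

```bash
python3 -m crank '{"travel":[[3.5,3,0],[7,6,0],[10.5,9,0],[14,12,0],[17.5,15,0]],"turn":[[0,0,5],[0,0,10],[0,0,15],[0,0,20],[0,0,25]],"gripper":[0.5,0.5,0.5,0.5,0.5]}' 40
python3 -m crank '{"travel":[[2.5,4,0],[5,8,0],[7.5,12,0],[10,16,0],[12.5,20,0]],"turn":[[0,0,5],[0,0,10],[0,0,15],[0,0,20],[0,0,25]],"gripper":[0.5,0.5,0.5,0.5,0.5]}'
python3 -m crank '{"travel":[[1,4.5,0],[2,9,0],[3,13.5,0],[4,18,0],[5,22.5,0]],"turn":[[0,0,5],[0,0,10],[0,0,15],[0,0,20],[0,0,25]],"gripper":[0.5,0.5,0.5,0.5,0.5]}'
```

```text
clock: 0.6
position: [0.3594, -0.446, 0.2312]
tool_rot: [-3.141, 0.0, 0.738]
force: [1.7, -1.4, -0.9]
grip_width: 0.0427
finger_force: 0.0
clock: 1.1
position: [0.4839, -0.2458, 0.2312]
tool_rot: [-3.141, 0.0, 1.174]
force: [2.1, -0.8, 0.3]
grip_width: 0.0429
finger_force: 0.0
clock: 1.6
position: [0.5334, -0.0208, 0.2313]
tool_rot: [-3.141, 0.0, 1.61]
force: [1.6, 0.3, -0.2]
grip_width: 0.0426
finger_force: 0.0
```

```bash
python3 -m crank '{"travel":[[0.6,4.5,0],[1.2,9,0],[1.8,13.5,0],[2.4,18,0],[2.8,22,0]],"turn":[[0,0,3],[0,0,6],[0,0,9],[0,0,12],[0,0,14.2]],"gripper":[0.5,0.5,0.5,0.5,0.5]}'
python3 -m crank '{"travel":[[0.1,2,0],[0.1,3.4,-2],[0.1,3.4,-6],[0.1,3.4,-9],[0.1,3.4,-10]],"turn":[[0,0,0],[0,0,0],[0,0,0],[0,0,0],[0,0,0]],"gripper":[0.5,0.5,0.5,0.5,0.5]}'
python3 - <<'E'
from workcell import bot
from h import *
im=[]
for n,sl in(("side",(slice(160,310),slice(240,390))),("top",(slice(130,280),slice(180,330)))):
    f=bot.grab_frame(n); im.append(cv2.resize(f["pixels"][sl][:,:,::-1],(400,400),interpolation=2))
cv2.imwrite("pics/c.png",np.hstack(im)); s=bot.observe(); print(s["position"],s["tool_rot"])
E
```

```text
clock: 2.1
position: [0.5612, 0.1997, 0.2311]
tool_rot: [-3.141, -0.0, 1.857]
force: [0.0, -0.2, -0.4]
grip_width: 0.043
finger_force: 0.0
clock: 2.6
position: [0.5609, 0.2308, 0.1283]
tool_rot: [-3.137, 0.001, 1.855]
force: [-1.1, -0.2, 1.3]
grip_width: 0.0429
finger_force: 0.0
[0.56183094 0.23126205 0.13038541] [-3.13937557e+00  1.41489026e-04  1.85468465e+00]
```

View pics/c.png

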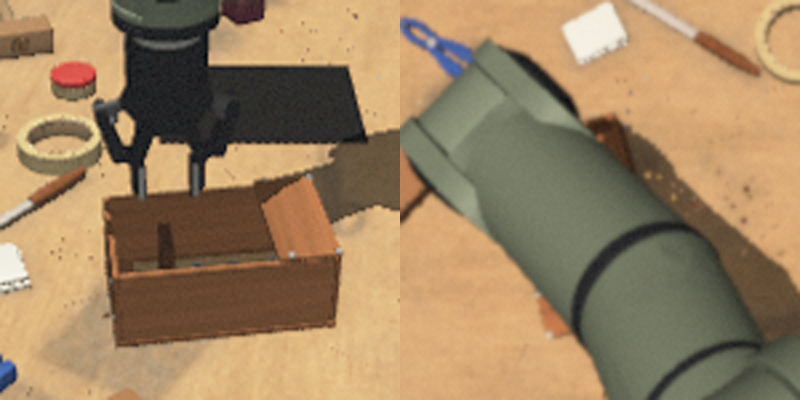

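The side crop shows the fingers straddling the block (fingers at 143 and 195, block at about 165). I'll descend and close.

```bash
python3 -m crank '{"travel":[[0.1,0.2,-2],[0.1,0.2,-4],[0.1,0.2,-6],[0.1,0.2,-8],[0.1,0.2,-8.8]],"turn":[[0,0,0],[0,0,0],[0,0,0],[0,0,0],[0,0,0]],"gripper":[0.5,0.5,0.5,0.5,0.5]}'
python3 -m crank '{"travel":[[0,0,0],[0,0,0],[0,0,0],[0,0,0],[0,0,0]],"turn":[[0,0,0],[0,0,0],[0,0,0],[0,0,0],[0,0,0]],"gripper":[0.6,0.7,0.8,0.9,1]}' 50
python3 -m crank '{"travel":[[0,0,0],[0,0,0],[0,0,0],[0,0,0],[0,0,0]],"turn":[[0,0,0],[0,0,0],[0,0,0],[0,0,0],[0,0,0]],"gripper":[1,1,1,1,1]}' 50
```

```text
clock: 3.2
position: [0.5637, 0.2335, 0.0434]
tool_rot: [3.141, 0.0, 1.854]
force: [0.1, 0.5, -0.1]
grip_width: 0.0429
finger_force: 0.0
clock: 3.7
position: [0.5639, 0.2337, 0.0445]
tool_rot: [3.14, -0.0, 1.854]
force: [-1.2, -1.7, 8.1]
grip_width: 0.0112
finger_force: 50.0
clock: 4.2
position: [0.5639, 0.2337, 0.0445]
tool_rot: [3.14, 0.0, 1.854]
force: [-0.9, -1.9, 8.1]
grip_width: 0.0112
finger_force: 50.0
```

```bash
python3 -m crank '{"travel":[[-0.19,-0.06,0.95],[-0.43,-0.13,1.85],[-0.73,-0.21,2.7],[-1.07,-0.31,3.5],[-1.45,-0.42,4.3]],"turn":[[0.98,-3.36,0],[1.97,-6.72,0],[2.95,-10.08,0],[3.93,-13.44,0],[4.92,-16.8,0]],"gripper":[1,1,1,1,1]}'
python3 - <<'E'
from workcell import bot
from h import *
s=bot.observe(); print(s["position"],s["tool_rot"],s["force"],s["moment"],s["grip_width"],s["qpos"])
import numpy as np
for th in np.radians([21,24.5,28,31.5,35]): print(round(140*np.cos(th)-38.5*np.sin(th)-(140*.95372-38.5*.30071),1),round(140*np.sin(th)+38.5*np.cos(th)-(140*.30071+38.5*.95372),1))
f=bot.grab_frame("side"); cv2.imwrite("pics/d.png",cv2.resize(f["pixels"][160:310,230:400][:,:,::-1],None,fx=4,fy=4,interpolation=2))
E
```

```text
clock: 4.7
position: [0.5489, 0.2292, 0.0874]
tool_rot: [2.833, -0.002, 1.854]
force: [1.8, -0.0, -2.5]
grip_width: 0.0114
finger_force: 48.9
[0.54887032 0.22922285 0.08735964] [ 2.83319303e+00 -1.51665904e-03  1.85408045e+00] [ 1.77431195 -0.03550135 -2.49984686] [-0.06358051  0.31168002  0.00117402] 0.01144681065954238 [-0.34633916  0.57688908 -0.25141245  2.04874666  0.76180595  0.30853255
 -0.96009931]
-5.0 7.3
-10.5 14.3
-16.4 20.9
-22.7 27.2
-29.3 33.0
```

View pics/d.png

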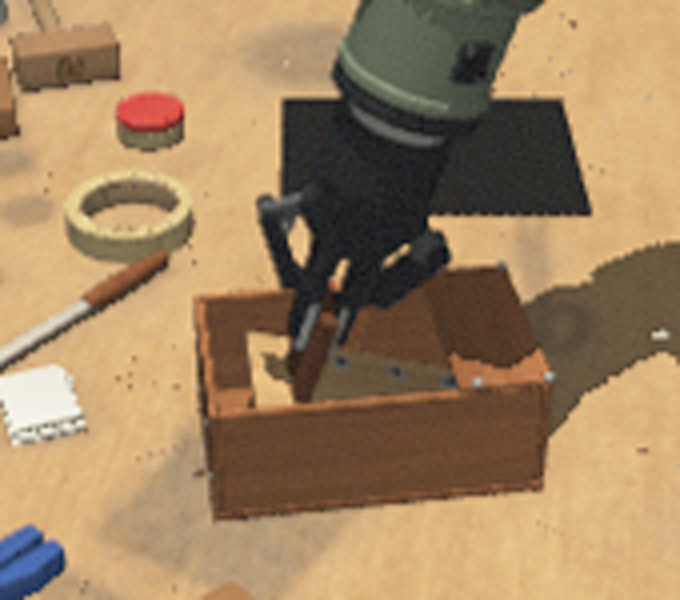

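The crop shows the plate tilted about 17°, its tail still under the hood and the block firmly held. I'll keep tilting and watch joint 6.

```bash
python3 -m crank '{"travel":[[-0.24,-0.07,0.5],[-0.49,-0.14,0.97],[-0.75,-0.22,1.42],[-1.02,-0.3,1.85],[-1.29,-0.38,2.3]],"turn":[[0.59,-2.02,0],[1.18,-4.03,0],[1.77,-6.05,0],[2.36,-8.06,0],[2.95,-10.08,0]],"gripper":[1,1,1,1,1]}'
python3 - <<'E'
from workcell import bot
s=bot.observe(); print(s["qpos"].round(3),s["moment"].round(2),(3.14159-s["tool_rot"][0])*57.3)
E
```

```text
clock: 5.25
position: [0.5398, 0.2238, 0.105]
tool_rot: [2.69, 0.009, 1.851]
force: [0.3, -0.5, -2.9]
grip_width: 0.0115
finger_force: 49.1
[-0.488  0.515 -0.103  2.187  1.534  0.182 -1.778] [-0.23  0.58 -0.03] 25.893148633943667
```

Joint 6 is near its lower limit at a 26° tilt. That is already inside the 25–45° window, and drawing outward frees the wrist, so I'll draw now.

```bash
python3 -m crank '{"travel":[[0.8,0.23,0.5],[1.6,0.47,1.0],[2.4,0.7,1.5],[3.2,0.93,2.0],[4.0,1.17,2.5]],"turn":[[0,0,0],[0,0,0],[0,0,0],[0,0,0],[0,0,0]],"gripper":[1,1,1,1,1]}'
python3 - <<'E'
from workcell import bot
s=bot.observe(); print(s["qpos"].round(3),s["moment"].round(2),(3.14159-s["tool_rot"][0])*57.3)
E
```

```text
clock: 5.75
position: [0.58, 0.2352, 0.13]
tool_rot: [2.692, 0.009, 1.85]
force: [0.7, 0.6, -3.2]
grip_width: 0.0111
finger_force: 49.1
[-0.358  0.517 -0.241  2.066  1.08   0.272 -1.272] [-0.16  0.59 -0.05] 25.782947455483573
```

```bash
python3 -m crank '{"travel":[[0.8,0.23,0.6],[1.6,0.47,1.2],[2.4,0.7,1.8],[3.2,0.93,2.4],[4.0,1.17,3.0]],"turn":[[0.17,-0.58,0],[0.34,-1.15,0],[0.5,-1.73,0],[0.67,-2.3,0],[0.84,-2.88,0]],"gripper":[1,1,1,1,1]}'
python3 -m crank '{"travel":[[0.2,0.06,1.5],[0.4,0.12,3.5],[0.6,0.18,6],[0.6,0.18,9],[0.6,0.18,12]],"turn":[[0,0,0],[0,0,0],[0,0,0],[0,0,0],[0,0,0]],"gripper":[1,1,1,1,1]}'
python3 - <<'E'
from workcell import bot
from h import *
s=bot.observe(); print(s["qpos"].round(3),s["moment"].round(2),(3.14159-s["tool_rot"][0])*57.3)
im=[]
for n,sl in(("side",(slice(120,320),slice(210,410))),("top",(slice(100,300),slice(150,350)))):
    f=bot.grab_frame(n); im.append(cv2.resize(f["pixels"][sl][:,:,::-1],(400,400),interpolation=2))
cv2.imwrite("pics/e.png",np.hstack(im))
E
```

```text
clock: 6.25
position: [0.62, 0.2469, 0.1598]
tool_rot: [2.639, 0.008, 1.85]
force: [0.5, -0.0, -1.9]
grip_width: 0.0113
finger_force: 49.2
clock: 6.75
position: [0.6253, 0.2485, 0.2804]
tool_rot: [2.64, 0.008, 1.85]
force: [0.1, 0.3, -2.6]
grip_width: 0.0117
finger_force: 49.2
[-0.102  0.382 -0.55   1.852  0.674  0.566 -0.796] [-0.21  0.57 -0.03] 28.732609053302177
```

View pics/e.png

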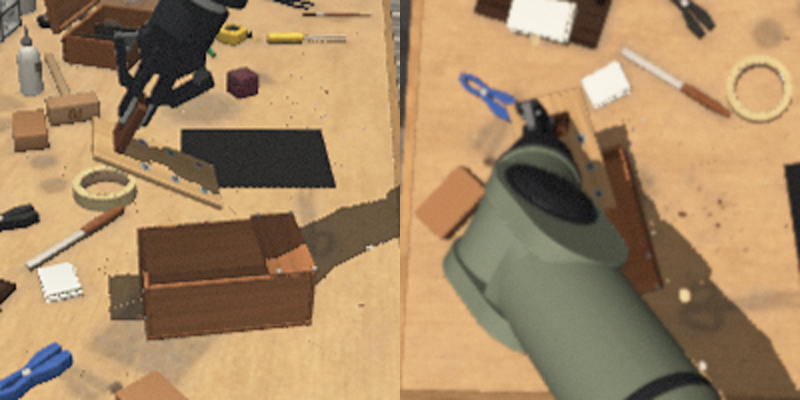

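The plate hangs clear of the bin at a tilt of about 29°. I'll level it and carry it over to the mat.

```bash
python3 -m crank '{"travel":[[-0.6,-2,0],[-1.2,-4,0],[-1.8,-7,0],[-2.4,-10,0],[-3,-13,0]],"turn":[[-1.61,5.51,0],[-3.22,11.02,0],[-4.83,16.53,0],[-6.45,22.04,0],[-8.06,27.55,0]],"gripper":[1,1,1,1,1]}'
python3 -m crank '{"travel":[[-0.4,-4,0],[-0.8,-8,0],[-1.2,-12,0],[-1.6,-16,0],[-2,-20,0]],"turn":[[0,0,-1],[0,0,-2],[0,0,-3],[0,0,-4],[0,0,-5]],"gripper":[1,1,1,1,1]}'
python3 - <<'E'
from workcell import bot
from scipy.spatial.transform import Rotation as R
s=bot.observe(); r=R.from_euler('xyz',s["tool_rot"]); g=R.from_euler('xyz',[180,0,99.6],degrees=True)
print(s["qpos"].round(3),s["position"],"turn",(g*r.inv()).as_rotvec(degrees=True),s["moment"])
E
```

```text
clock: 7.35
position: [0.5953, 0.1171, 0.2791]
tool_rot: [-3.139, 0.01, 1.854]
force: [-0.1, -0.3, -2.3]
grip_width: 0.0115
finger_force: 49.2
clock: 7.85
position: [0.5751, -0.0834, 0.2787]
tool_rot: [3.141, 0.01, 1.766]
force: [0.7, 0.0, -1.9]
grip_width: 0.0113
finger_force: 49.4
[ 0.469  0.458 -0.61   1.644  0.295  1.13  -0.024] [ 0.57511485 -0.08336043  0.27870299] turn [ 0.58576859  0.13791565 -1.61205993] [ 0.00879401 -0.12589326  0.00611221]
```

```bash
python3 -m crank '{"travel":[[-0.3,-3,0],[-0.6,-6,0],[-0.9,-8.1,-2],[-0.9,-8.1,-6],[-0.9,-8.1,-10]],"turn":[[0.1,0,-0.5],[0.2,0.1,-1],[0.4,0.1,-1.6],[0.6,0.14,-1.6],[0.6,0.14,-1.6]],"gripper":[1,1,1,1,1]}'
python3 -m crank '{"travel":[[0,0,-2.5],[0,0,-5],[0,0,-7],[0,0,-8.5],[0,0,-9]],"turn":[[0,0,0],[0,0,0],[0,0,0],[0,0,0],[0,0,0]],"gripper":[1,1,1,1,1]}'
python3 - <<'E'
from workcell import bot
from h import *
s=bot.observe(); print(s["position"],s["tool_rot"],s["moment"].round(2))
im=[]
for n,sl in(("side",(slice(110,260),slice(260,410))),("top",(slice(140,290),slice(300,450)))):
    f=bot.grab_frame(n); im.append(cv2.resize(f["pixels"][sl][:,:,::-1],(400,400),interpolation=2)); np.savez(n+"1.npz",**f)
cv2.imwrite("pics/f.png",np.hstack(im))
E
```

```text
clock: 8.35
position: [0.5664, -0.1638, 0.1778]
tool_rot: [3.141, 0.0, 1.738]
force: [0.2, 0.5, -2.9]
grip_width: 0.0112
finger_force: 49.4
clock: 8.85
position: [0.5658, -0.1624, 0.0876]
tool_rot: [-3.14, -0.001, 1.74]
force: [0.3, -0.7, -1.9]
grip_width: 0.0113
finger_force: 49.4
[ 0.56580847 -0.16237768  0.08758436] [-3.14012318e+00 -1.45949600e-03  1.73976243e+00] [ 0.04 -0.07 -0.  ]
```

View pics/f.png

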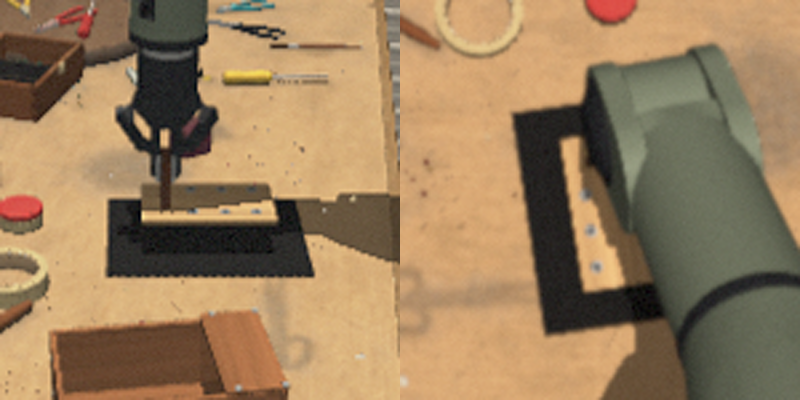

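The side crop shows the plate level above the mat, with its front edge from (142,222) to (277,222). The top crop shows the left edge from (562,137) to (582,293), inside the mat outline. I'll check the level and margins with a two-view fix.

```bash
python3 - <<'E'
from h import *
t=np.load("top1.npz");s=np.load("side1.npz")
k=150/400
P=lambda f:np.diag([1,1,1])@np.array([[f["fx"],0,f["cx"]],[0,f["fy"],f["cy"]],[0,0,1]])@f["extrinsics"][:3]
T=lambda x,y:np.array([(x-400+.5)*k-.5+300,(y+.5)*k-.5+140])
S=lambda x,y:np.array([(x+.5)*k-.5+260,(y+.5)*k-.5+110])
for n,a,b in(("c",(560,137),(142,211)),("b",(583,293),(276,212))):
    X=cv2.triangulatePoints(P(t),P(s),T(*a).reshape(2,1),S(*b).reshape(2,1))[:,0]; X=X[:3]/X[3]; print(n,(X*1000).round(1), "top ray z57",(ray(t,*T(*a),.0573)[:2]*1000).round(1),"side",(ray(s,*S(*b),.0573)[:2]*1000).round(1))
y=np.radians(9.7);R=np.array([[np.cos(y),-np.sin(y)],[np.sin(y),np.cos(y)]])
for q in((85,48),(-85,48)): print("expected",R@q+np.array([565.8,-162.4])-R@[55,0])
E
```

```text
c [ 588.4 -108.9   68.2] top ray z57 [ 589.8 -109.8] side [ 591.1 -128.3]
b [ 420.5 -136.5   67.2] top ray z57 [ 418.  -137.6] side [ 423.7 -154.3]
expected [ 587.28361385 -110.0315521 ]
expected [ 419.71402411 -138.67474662]
```

Both corners are at the same height within 1 mm and match the expected x and y within 2–3 mm, with margins over 40 mm. I'll lower it with force checks.

```bash
python3 -m crank '{"travel":[[0,0,-1],[0,0,-2],[0,0,-3],[0,0,-3.6],[0,0,-3.9]],"turn":[[0,0,0],[0,0,0],[0,0,0],[0,0,0],[0,0,0]],"gripper":[1,1,1,1,1]}'
python3 -m crank '{"travel":[[0,0,-0.1],[0,0,-0.2],[0,0,-0.3],[0,0,-0.3],[0,0,-0.3]],"turn":[[0,0,0],[0,0,0],[0,0,0],[0,0,0],[0,0,0]],"gripper":[1,1,1,1,1]}'
```

```text
clock: 9.45
position: [0.5661, -0.1624, 0.0494]
tool_rot: [-3.141, -0.001, 1.74]
force: [-0.1, -1.3, -2.0]
grip_width: 0.0118
finger_force: 49.3
clock: 9.95
position: [0.5665, -0.1626, 0.0474]
tool_rot: [3.141, -0.001, 1.74]
force: [-0.5, -0.4, -2.5]
grip_width: 0.0115
finger_force: 49.3
```

```bash
python3 -m crank '{"travel":[[0,0,-0.05],[0,0,-0.1],[0,0,-0.15],[0,0,-0.2],[0,0,-0.2]],"turn":[[0,0,0],[0,0,0],[0,0,0],[0,0,0],[0,0,0]],"gripper":[1,1,1,1,1]}'
```

```text
clock: 10.45
position: [0.5664, -0.1625, 0.0452]
tool_rot: [3.141, -0.001, 1.74]
force: [0.5, -0.6, -1.9]
grip_width: 0.0116
finger_force: 49.3
```

```bash
python3 -m crank '{"travel":[[0,0,-0.05],[0,0,-0.1],[0,0,-0.15],[0,0,-0.2],[0,0,-0.2]],"turn":[[0,0,0],[0,0,0],[0,0,0],[0,0,0],[0,0,0]],"gripper":[1,1,1,1,1]}'
python3 -m crank '{"travel":[[0,0,-0.03],[0,0,-0.06],[0,0,-0.1],[0,0,-0.1],[0,0,-0.1]],"turn":[[0,0,0],[0,0,0],[0,0,0],[0,0,0],[0,0,0]],"gripper":[1,1,1,1,1]}'
```

```text
clock: 10.95
position: [0.5664, -0.1625, 0.0432]
tool_rot: [3.141, -0.001, 1.74]
force: [0.7, -0.4, -3.3]
grip_width: 0.0113
finger_force: 49.3
clock: 11.45
position: [0.5665, -0.1625, 0.0426]
tool_rot: [3.141, -0.001, 1.74]
force: [-1.8, 0.8, 5.8]
grip_width: 0.0119
finger_force: 50.5
```

It made contact at the expected height (42.6 mm, force up to +5.8 N). I'll release gently and retreat straight up.

```bash
python3 -m crank '{"travel":[[0,0,-0.03],[0,0,-0.03],[0,0,-0.03],[0,0,-0.03],[0,0,-0.03]],"turn":[[0,0,0],[0,0,0],[0,0,0],[0,0,0],[0,0,0]],"gripper":[1,0.85,0.75,0.6,0.5]}' 
python3 -m crank '{"travel":[[0,0,0],[0,0,0],[0,0,1],[0,0,3],[0,0,6]],"turn":[[0,0,0],[0,0,0],[0,0,0],[0,0,0],[0,0,0]],"gripper":[0.5,0.5,0.5,0.5,0.5]}'
python3 -m crank '{"travel":[[0,0,4],[0,0,8],[-2,4,12],[-4,8,14],[-6,12,14]],"turn":[[0,0,0],[0,0,0],[0,0,0],[0,0,0],[0,0,0]],"gripper":[0.5,0.5,0.5,0.5,0.5]}'
python3 -m crank '{"travel":[[-1,4.5,0],[-2,9,0],[-3,13.5,0],[-4,18,0],[-4,18,0]],"turn":[[0,0,0],[0,0,0],[0,0,0],[0,0,0],[0,0,0]],"gripper":[0.5,0.5,0.5,0.5,0.5]}'
python3 - <<'E'
from workcell import bot
from h import *
im=[]
for n,sl in(("side",(slice(80,380),slice(200,500))),("top",(slice(110,270),slice(330,490)))):
    f=bot.grab_frame(n); im.append(cv2.resize(f["pixels"][sl][:,:,::-1],(400,400),interpolation=2))
cv2.imwrite("pics/g.png",np.hstack(im))
E
```

```text
clock: 11.95
position: [0.5664, -0.1625, 0.0419]
tool_rot: [3.141, -0.001, 1.74]
force: [0.5, -0.8, -0.2]
grip_width: 0.0425
finger_force: 0.0
clock: 12.45
position: [0.5657, -0.1622, 0.1023]
tool_rot: [-3.14, -0.002, 1.74]
force: [0.2, -1.4, 0.2]
grip_width: 0.0427
finger_force: 0.0
clock: 12.95
position: [0.5078, -0.0438, 0.2449]
tool_rot: [3.137, 0.001, 1.738]
force: [0.7, 1.7, -0.2]
grip_width: 0.0429
finger_force: 0.0
clock: 13.45
position: [0.4658, 0.1412, 0.243]
tool_rot: [3.14, -0.003, 1.747]
force: [1.2, -0.9, 0.7]
grip_width: 0.0428
finger_force: 0.0
```

View pics/g.png

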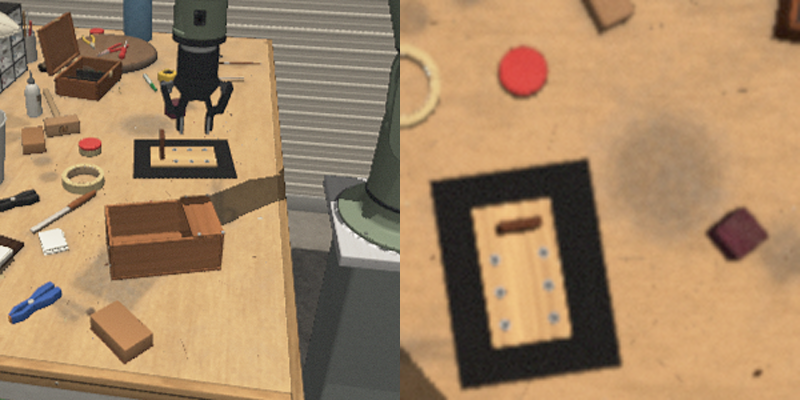

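The plate lies flat in the middle of the mat, from about (470,200) to (572,348) in the top crop, with its block up and mat showing on all sides. The bystanders have not moved and the arm is clear.

```bash
python3 -c "from workcell import bot; print(bot.job_done())"
```

```text
the job is handed in; nothing more can be done
None
```

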